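# Load the second vial block into its carrier and hold the carrier up level

### The arm

A 6-joint arm with a two-finger parallel gripper is mounted at the origin on the work surface. World frame = base frame: x ahead of the robot, y to its left, z up, the work surface at z = 0. Lengths are in m, angles in rad, forces in N, time in s.
With the tool pointing down it reaches from about 0.3 to 1 m from the base axis. Payload 5.1 kg.
Tool frame: the origin (TCP) lies between the finger pads; the fingertips stand 11 mm ahead of it and the grasp point (between the pads) lies 8 mm behind it; z points along the fingers, x is the direction in which the jaws open and shut, and the axes are right-handed (so a half turn about z gives the same grasp; the last joint's range is limited). The gripper opens to 95 mm and grips with 3 to 60 N. Pads are 20 mm wide; open, the fingers measure 119 mm over their backs; the gripper's body (75 mm by 180 mm) begins 59 mm behind the grasp point.
Start: joints at [-1.285, 0.124, 1.65, -0, 1.367, -0.083], TCP at [0.234, -0.606, 0.226] pointing down, gripper open.
Joint ranges: [-2.61, 2.61], [-1.02, 2.33], [0.03, 2.71], [-1.35, 4.49], [0.32, 2.68], [-2.91, 2.91]. Speed limits (rad/s): [2.57, 2.57, 3.14, 3.14, 3.14, 3.14].

### API

Orientations are given as [roll, pitch, yaw] about the fixed x, y, z axes, in that order (R = Rz(yaw) Ry(pitch) Rx(roll)).
In Python, from plant import arm gives the robot as it stands.
- The arm moves only by the tool send_rows, never from a script. Its argument "deltas" is a list of rows, each a list of 3 entries, a list of its own where there are three numbers: the shift along the tool's x, y, z normalised to -1 to 1, where 1 is 600 mm, then the turn, a rotation vector about the tool's x, y, z normalised to -1 to 1, where 1 is 360 degrees, then the opening, from -1 (shut) to 1 (fully open). A call has 1 to 10 rows; each row is the pose to reach, as a shift and turn from the pose commanded when the call began, along the tool's axes at that moment, turning the shorter way round; what a row does not reach only later rows make up. A row lasts 1/8 s, in which the tool goes at most 62.5 mm and 10.7 degrees, less where a joint would pass 70% of its speed; a pose out of reach is approached as far as the arm can. A call with a number of a shift or a turn outside -1 to 1 is refused whole. A call with a gripper value outside its range is refused whole. The fingers move at their own pace and stop on an object; "grip_force" is the grip in N (left out, the last holds). Time passes only in rows, so rows that repeat a pose let the fingers close. It gives the time, the measured TCP pose, the force and the opening at its end, in the units of the state.
- arm.sense(): the state, without advancing time (a new reading comes with each control period).
- arm.snapshot(name): name is "scene" or "top" or "wrist"; returns the picture (420x560x3 uint8, red, green, blue); there is no depth.
- arm.camera_model(name): a dict with "intrinsics" (3x3 intrinsics, pixels), "camera_from_world" (4x4, takes a point from world to camera coordinates); the wrist camera has in their place "T_tool_cam" (4x4, takes a point from camera to tool coordinates, whose origin is the TCP and whose axes are the tool frame's). Camera axes: x right, y down, z forward; pixel columns grow to the right and rows downward; lengths in m; the calibration is good to about 2 mm. A picture is of the moment at which its call begins: read the wrist's pose just before it. camera_model takes no time and is no camera call.
- arm.sign_off(): hands the job in, once; it reports no verdict.
The state is a dict: "t": time; "joint_pos": joint angles; "joint_velocities": joint speeds; "joint_torque": joint torques, N m; "position": TCP position; "orientation": TCP orientation; "force": force on the tool from outside, world axes, zero at the start; "moment": the same for the moment, N m; "finger_gap": opening from 0.0 (shut) to 1.0 (fully open).
Only numpy, scipy, OpenCV 4.12 (cv2) and the standard library are available. Lean on these libraries where they do the work, as an engineer would, in place of code of your own. Each camera call takes 0.05 s, during which the arm holds its last target.

### The job

Put the loose small vial block into the carrier's empty bay and press it firmly down, against the bay's stiff seat, until its top is flush with the carrier's rim. Then take the carrier by its handle, lift it about 10 cm clear of the bench, and finish while holding it there, level and still, with both blocks sitting home in it. Do not tip the carrier on the way, and leave the larger square block, the small vials and the stopper that stand about it where they are.

Things in the scene. Friction and masses are not known exactly. Their poses are not given: they have to be found in the camera images.
- carrier: loose grey plastic two-bay carrier, 70 (x) by 142 (y) mm, rim 38 mm above its underside, about 0.3 kg. Bays open upward at y = +42 mm (empty at the start) and y = -42 mm (loaded), each 60 (x) by 48 (y) mm inside, walls 5 mm, a solid web of 36 mm between them. In the middle stands the handle, a narrow steel stem with a black grip head. Origin: centre of the underside; z up
- handle (a point): middle of the carrier's grip head, on the carrier's vertical centre line, 96 mm above its underside. The head is 18 mm (carrier x) by 26 mm (carrier y), from 80 to 110 mm above the underside; the stem below it is 14 by 18 mm. Grip it across the 18 mm, fingers on its +x and -x sides, as the blocks' tabs stand on its y sides (tab faces 30 mm from the centre, tips at 98 mm once the block is home). Axes as the carrier
- bay (a point): centre of the floor that the block's underside rests on when it is fully home in the empty bay, 8 mm above the carrier's underside, 30 mm below the rim; axes as the carrier
- mate_bay (a point): the same point in the loaded bay; axes as the carrier
- seat (a joint): black seat plate that forms the floor of the empty bay and slides stiffly downward: 0 = raised by 8 mm, 0.008 m = fully down. It starts 6 to 8 mm up, stays where it is left, does not sink under the block's weight (the block then stands proud of the rim) and yields to about 8 N in all; a steady push of 10 to 20 N brings it fully down (the more if the block rubs on a wall). No spring
- block: aluminium block 56 (x) by 44 (y) by 30 (z) mm, about 0.2 kg, four black vial caps 6 mm proud of its top, and in the middle of the top an upright steel lifting tab 12 mm thick (x), 24 mm wide (y), 60 mm tall, so its tip is 90 mm above the block's underside. Origin: centre of the underside; z up. This is the loose block to load: it fits the bay with 2 mm on every side, its x along the carrier's x, either way round. It starts upright on the bench
- mate: aluminium block 56 (x) by 44 (y) by 30 (z) mm, about 0.2 kg, four black vial caps 6 mm proud of its top, and in the middle of the top an upright steel lifting tab 12 mm thick (x), 24 mm wide (y), 60 mm tall, so its tip is 90 mm above the block's underside. Origin: centre of the underside; z up. The like block that already sits home in the other bay; it stays there
- spare: larger square aluminium block, 72 by 72 by 30 mm, with the same kind of tab; too big for the bay; a bystander. Origin: centre of the underside
- vial_a: small capped glass vial standing on the bench, 22 mm across, 42 mm tall; origin at the centre of its underside; a bystander, leave it alone
- vial_b: small capped glass vial standing on the bench, 22 mm across, 42 mm tall; origin at the centre of its underside; a bystander, leave it alone
- vial_c: small capped glass vial standing on the bench, 22 mm across, 42 mm tall; origin at the centre of its underside; a bystander, leave it alone
- stopper: rubber stopper standing on the bench, 30 mm across, 28 mm tall; origin at the centre of its underside; a bystander

How it is judged:
By the outcome, as a careful person would: the job done as asked, in the order asked, and still so for the second after the job is handed in, while the arm keeps its last pose, push and grip.
It also fails if it takes over 64 s, if anything falls off the work surface, if the arm or the gripper's body presses on something with over 40 N, if the wrist force passes 120 N, or if a joint passes its speed limit or range.

## Working session

There is one attempt and no reset: what is moved stays moved. The work goes in short steps, Python scripts to look and compute and a tool call to move; the robot and the scene stay as the last step left them, time stands still between calls to the robot, and variables do not carry over. Pictures are saved under pics/ and viewed, and the job is handed in when it is done.

Besides the shell and the picture viewer there is one more tool, called after "Call:" as name([rows], argument=value, ...), one row to a line, values as JSON. send_rows: Moves the arm, as the interface text tells. Its arguments: {"type":"object","properties":{"deltas":{"type":"array"},"grip_force":{"type":"number"}},"required":["deltas"]}

```bash
ls; mkdir -p pics; python3 - <<'E'
from plant import arm
import cv2,numpy as np
np.set_printoptions(precision=4,suppress=True)
print(arm.sense())
for n in ("scene","top","wrist"):
    p=arm.snapshot(n); cv2.imwrite(f"pics/{n}0.png",p[:,:,::-1]); print(n,arm.camera_model(n))
E
```

```text
pics
{'t': 0.0, 'joint_pos': array([-1.2846,  0.1245,  1.6517, -0.    ,  1.3675, -0.0826]), 'joint_velocities': array([ 0.0013,  0.0004,  0.0013, -0.001 , -0.0012, -0.0002]), 'joint_torque': array([  0.0012, -41.7594, -35.9937,   0.0775,   0.0491,  -0.0002]), 'position': array([ 0.2341, -0.6057,  0.2244]), 'orientation': array([-3.1415,  0.0021, -1.202 ]), 'force': array([ 0.7049,  0.8292, -0.5102]), 'moment': array([-0.002 ,  0.0086,  0.0166]), 'finger_gap': 1.0007740704800634}
scene {'intrinsics': array([[504.5278,   0.    , 275.0317],
       [  0.    , 504.5278, 214.3327],
       [  0.    ,   0.    ,   1.    ]]), 'camera_from_world': array([[ 0.6487,  0.761 ,  0.0071, -0.3278],
       [ 0.4816, -0.4033, -0.7781, -0.1964],
       [-0.5892,  0.5082, -0.6282,  1.3837],
       [ 0.    ,  0.    ,  0.    ,  1.    ]])}
top {'intrinsics': array([[388.8361,   0.    , 278.5102],
       [  0.    , 388.8361, 205.369 ],
       [  0.    ,   0.    ,   1.    ]]), 'camera_from_world': array([[ 0.0248, -0.9995,  0.0191, -0.032 ],
       [-0.9958, -0.0264, -0.0881,  0.5317],
       [ 0.0886, -0.0169, -0.9959,  0.9648],
       [ 0.    ,  0.    ,  0.    ,  1.    ]])}
wrist {'intrinsics': array([[331.6305,   0.    , 279.5484],
       [  0.    , 331.6305, 213.7708],
       [  0.    ,   0.    ,   1.    ]]), 'T_tool_cam': array([[ 1.    ,  0.0003,  0.0012,  0.0003],
       [-0.0006,  0.9565,  0.2917, -0.0829],
       [-0.001 , -0.2917,  0.9565, -0.1595],
       [ 0.    ,  0.    ,  0.    ,  1.    ]])}
```

View pics/scene0.png

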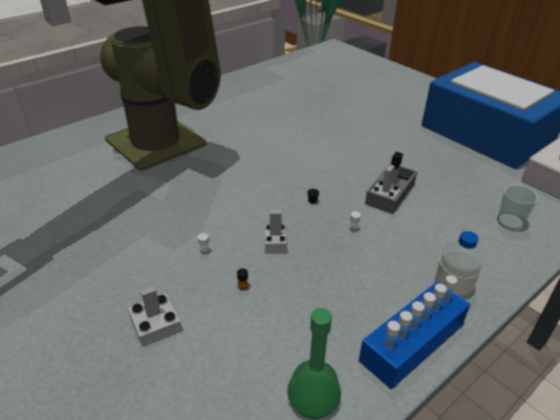

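View pics/top0.png

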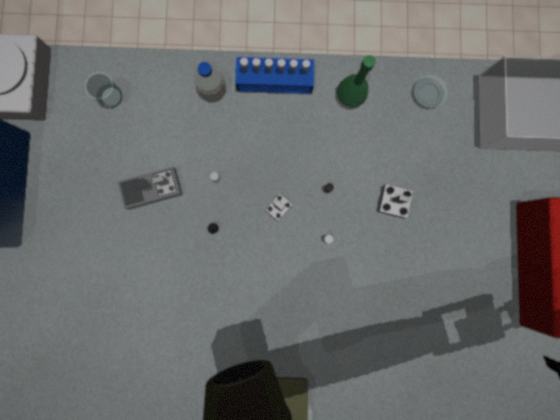

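View pics/wrist0.png

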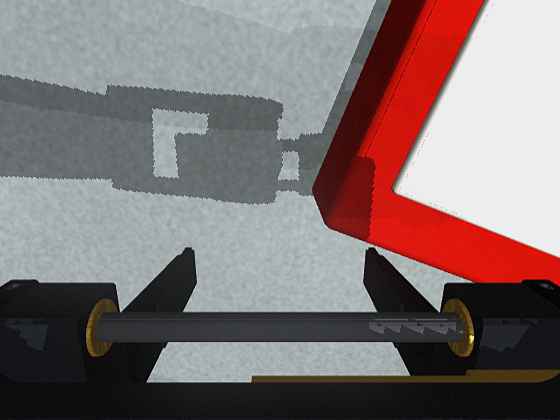

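```bash
cat > h.py <<'E'
import numpy as np,cv2
from plant import arm
np.set_printoptions(precision=4,suppress=True)
from scipy.spatial.transform import Rotation as Ro
def wcam(s):
    m=arm.camera_model("wrist"); T=np.eye(4); T[:3,:3]=Ro.from_euler('xyz',s['orientation']).as_matrix(); T[:3,3]=s['position']
    return m['intrinsics'],np.linalg.inv(T@m['T_tool_cam'])
def cam(n):
    m=arm.camera_model(n); return m['intrinsics'],m['camera_from_world']
def ray(c,px,z):
    K,E=c; R=E[:3,:3]; o=-R.T@E[:3,3]
    d=R.T@np.linalg.inv(K)@np.array([px[0],px[1],1.])
    return o+d*(z-o[2])/d[2]
def proj(c,P):
    K,E=c; q=K@(E[:3,:3]@np.array(P).T+E[:3,3:4]); return (q[:2]/q[2]).T
E
python3 - <<'E'
from h import *
t=cam("top")
for n,px,z in [("block",(279,207),.03),("carrier",(150,188),.04),("mate",(165,183),.04),("spare",(396,200),.03),("va",(214,176),.04),("stop",(213,228),.03),("vb",(328,188),.04),("vc",(328,239),.04)]: print(n,ray(t,px,z))
a=cv2.imread("pics/top0.png");cv2.imwrite("pics/top0z.png",cv2.resize(a[150:260,105:305],None,fx=4,fy=4,interpolation=2))
E
```

```text
block [ 0.5277 -0.0196  0.03  ]
carrier [0.5659 0.3035 0.04  ]
mate [0.5795 0.2669 0.04  ]
spare [ 0.5535 -0.3168  0.03  ]
va [0.6006 0.1455 0.04  ]
stop [0.4706 0.1444 0.03  ]
vb [ 0.5781 -0.1416  0.04  ]
vc [ 0.4502 -0.1433  0.04  ]
```

View pics/top0z.png

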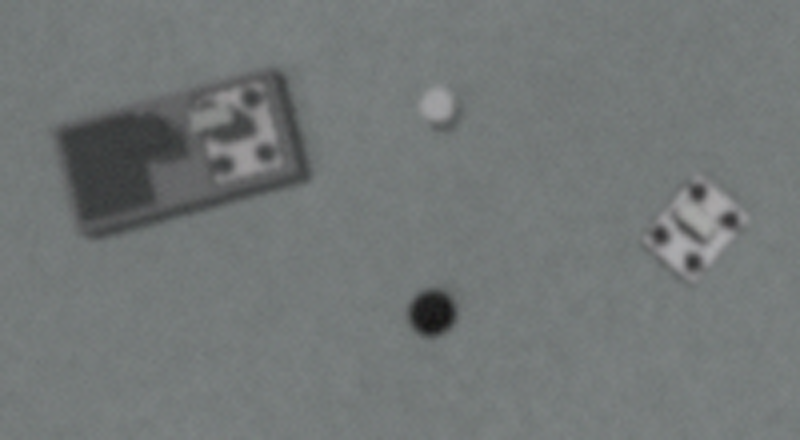

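```bash
cat >> h.py <<'E'
def go(p,yaw,s=None):
    s=s or arm.sense(); R=Ro.from_euler('xyz',s['orientation'])
    T=Ro.from_euler('xyz',[np.pi,0,yaw])
    d=R.inv().apply(np.array(p)-s['position'])/0.6
    r=(R.inv()*T).as_rotvec()/(2*np.pi)
    print("pos",s['position'],"ori",s['orientation'],"t",s['t'],"F",s['force'],"gap",s['finger_gap']); print("shift",np.round(d,4),"turn",np.round(r,4))
E
python3 - <<'E'
from h import *
go([.518,-.03,.25],-.72)
E
```

```text
pos [ 0.2342 -0.6058  0.2247] ori [-3.1414  0.0016 -1.202 ] t 0.15 F [-0.1736 -0.6854 -0.0361] gap 0.9952045003547547
shift [-0.7247 -0.7872 -0.0409] turn [-0.0001  0.0002 -0.0767]
```

Call:
send_rows([
  [[-0.725, -0.787, -0.041], [0, 0, -0.0767], 1],
  [[-0.725, -0.787, -0.041], [0, 0, -0.0767], 1],
  [[-0.725, -0.787, -0.041], [0, 0, -0.0767], 1],
  [[-0.725, -0.787, -0.041], [0, 0, -0.0767], 1],
  [[-0.725, -0.787, -0.041], [0, 0, -0.0767], 1],
  [[-0.725, -0.787, -0.041], [0, 0, -0.0767], 1],
  [[-0.725, -0.787, -0.041], [0, 0, -0.0767], 1],
  [[-0.725, -0.787, -0.041], [0, 0, -0.0767], 1],
  [[-0.725, -0.787, -0.041], [0, 0, -0.0767], 1],
  [[-0.725, -0.787, -0.041], [0, 0, -0.0767], 1],
])

```text
t: 1.4
position: [0.5106, -0.044, 0.2496]
orientation: [-3.142, -0.0, -0.72]
force: [1.2, -0.9, 0.7]
finger_gap: 1.001
```

Call:
send_rows([
  [[0, 0, 0], [0, 0, 0], 1],
])

```text
t: 1.52
position: [0.5111, -0.0424, 0.2494]
orientation: [-3.141, 0.001, -0.714]
force: [-0.2, -1.1, 0.5]
finger_gap: 0.999
```

```bash
python3 - <<'E'
from h import *
s=arm.sense();cv2.imwrite("pics/w1.png",arm.snapshot("wrist")[:,:,::-1])
go([.528,-.02,.25],-.72,s)
E
```

```text
pos [ 0.5111 -0.0424  0.2494] ori [-3.1412  0.0006 -0.7136] t 1.525 F [-0.1746 -1.1013  0.4696] gap 0.9987384433154471
shift [-0.0031 -0.0467 -0.0009] turn [-0.0001  0.0001  0.001 ]
```

View pics/w1.png

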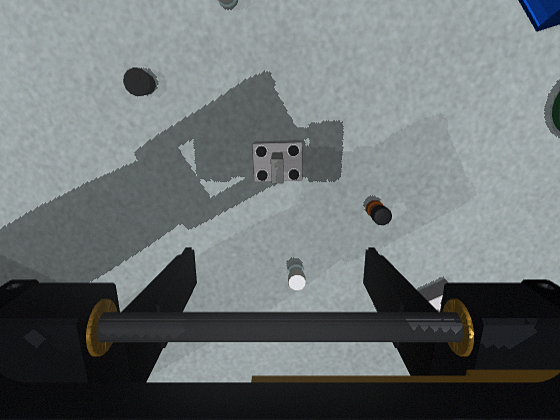

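Block at about (277,162), caps at about (262,152), (293,151), (262,175), (295,175), already aligned with the jaws. I'll measure the caps and tab.

```bash
python3 - <<'E'
from h import *
s=arm.sense();c=wcam(s)
a=cv2.imread("pics/w1.png"); x0,y0=245,132
z=cv2.resize(a[y0:190,x0:312],None,fx=8,fy=8,interpolation=cv2.INTER_CUBIC);cv2.imwrite("pics/w1z.png",z)
g=cv2.cvtColor(z,cv2.COLOR_BGR2GRAY); m=(g<50).astype('uint8')
n,l,st,ce=cv2.connectedComponentsWithStats(m)
P=[]
for i in range(1,n):
    if st[i,4]>300:
        u=(ce[i]+.5)/8-.5+[x0,y0]; p=ray(c,u,.036); print(st[i],u,p); P.append(p)
P=np.array(P)
if len(P)==4:
    print(P.mean(0)); P=P[np.argsort(P[:,1])]
    print(P-P.mean(0))
E
```

```text
[ 348  111   82   80 5194] [293.0426 150.2668] [ 0.5501 -0.0224  0.036 ]
[  90  117   82   81 5099] [260.829  151.1635] [0.5224 0.0003 0.036 ]
[ 354  302   77   80 4867] [293.4864 174.195 ] [ 0.5331 -0.0432  0.036 ]
[  98  310   80   80 4845] [261.7893 175.0187] [ 0.5053 -0.0203  0.036 ]
[ 0.5277 -0.0214  0.036 ]
[[ 0.0054 -0.0218  0.    ]
 [ 0.0223 -0.001   0.    ]
 [-0.0224  0.0011  0.    ]
 [-0.0053  0.0217  0.    ]]
```

View pics/w1z.png

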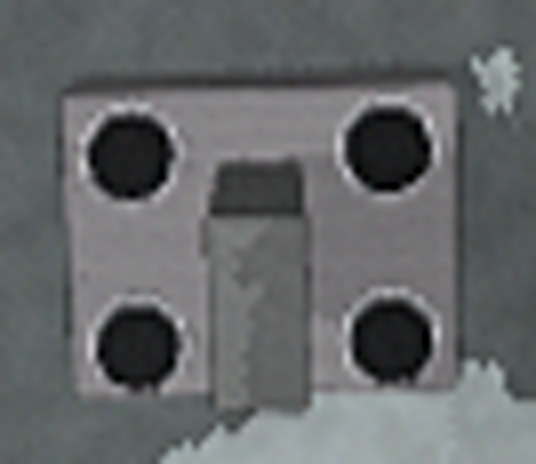

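```bash
python3 - <<'E'
from h import *
go([.5277,-.0214,.13],-.687)
go([.5277,-.0214,.068],-.687)
E
```

```text
pos [ 0.5104 -0.0442  0.2492] ori [ 3.1409  0.0006 -0.716 ] t 1.575 F [-0.1371  0.5115  0.6305] gap 1.0006428230714897
shift [-0.0031 -0.0478  0.1987] turn [ 0.0001  0.0001 -0.0046]
pos [ 0.5104 -0.0442  0.2492] ori [ 3.1409  0.0006 -0.716 ] t 1.575 F [-0.1371  0.5115  0.6305] gap 1.0006428230714897
shift [-0.0031 -0.0478  0.302 ] turn [ 0.0001  0.0001 -0.0046]
```

Call:
send_rows([
  [[-0.003, -0.048, 0.08], [0, 0, -0.0046], 1],
  [[-0.003, -0.048, 0.16], [0, 0, -0.0046], 1],
  [[-0.003, -0.048, 0.2], [0, 0, -0.0046], 1],
  [[-0.003, -0.048, 0.2], [0, 0, -0.0046], 1],
])

```text
t: 2.08
position: [0.5255, -0.0242, 0.1268]
orientation: [3.138, 0.005, -0.693]
force: [-0.1, 0.0, 0.2]
finger_gap: 1.001
```

```bash
python3 - <<'E'
from h import *
s=arm.sense();cv2.imwrite("pics/w2.png",arm.snapshot("wrist")[:,:,::-1])
go([.5277,-.0214,.068],-.687,s)
print(proj(wcam(s),[[.5277,-.0214,.09]]))
E
```

```text
pos [ 0.5255 -0.0242  0.1268] ori [ 3.1383  0.0049 -0.6932] t 2.075 F [-0.0717  0.0168  0.2056] gap 1.0005220811624027
shift [ 0.0003 -0.0063  0.0979] turn [ 0.0005  0.0008 -0.001 ]
[[278.7565 242.5521]]
```

View pics/w2.png

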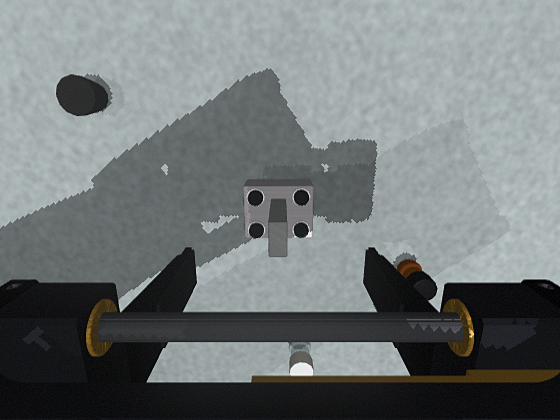

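The tab tip shows at about (278,240), matching the predicted (279,243). Now I descend and grip.

Call:
send_rows([
  [[0, -0.004, 0.05], [0, 0, 0], 1],
  [[0, -0.004, 0.098], [0, 0, 0], 1],
  [[0, -0.004, 0.098], [0, 0, 0], 1],
  [[0, -0.004, 0.098], [0, 0, 0], -1],
  [[0, -0.004, 0.098], [0, 0, 0], -1],
  [[0, -0.004, 0.098], [0, 0, 0], -1],
  [[0, -0.004, 0.098], [0, 0, 0], -1],
  [[0, -0.004, 0.098], [0, 0, 0], -1],
  [[0, -0.004, 0.098], [0, 0, 0], -1],
], grip_force=40)

```text
t: 3.25
position: [0.5293, -0.0213, 0.0707]
orientation: [3.142, 0.0, -0.691]
force: [0.1, 1.1, 0.1]
finger_gap: 0.424
```

```bash
python3 - <<'E'
from h import *
s=arm.sense();print(s['finger_gap']*95);cv2.imwrite("pics/w3.png",arm.snapshot("wrist")[:,:,::-1])
go([.50,.19,.22],.27,s)
E
```

```text
40.3006514445091
pos [ 0.5293 -0.0213  0.0707] ori [ 3.1415  0.0001 -0.6912] t 3.25 F [0.0986 1.1282 0.058 ] gap 0.4242173836264116
shift [-0.2622 -0.2402 -0.2488] turn [ 0.     0.    -0.153]
```

View pics/w3.png

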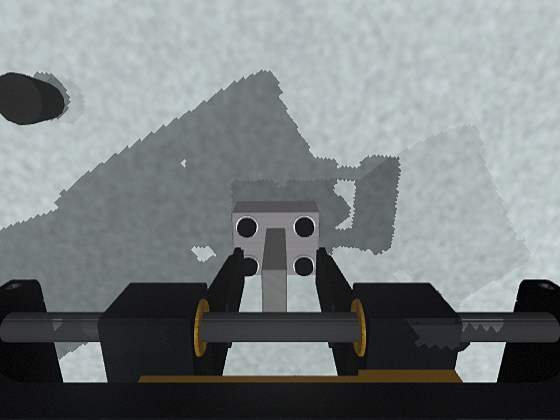

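The fingers are still closing, centred on the tab.

Call:
send_rows([
  [[0, 0, 0], [0, 0, 0], -1],
  [[0, 0, 0], [0, 0, 0], -1],
  [[0, 0, 0], [0, 0, 0], -1],
  [[0, 0, 0], [0, 0, 0], -1],
  [[0, 0, 0], [0, 0, 0], -1],
], grip_force=40)

```text
t: 3.92
position: [0.5291, -0.0213, 0.0704]
orientation: [3.141, 0.0, -0.691]
force: [0.6, 0.3, -1.3]
finger_gap: 0.127
```

```bash
python3 - <<'E'
from h import *
s=arm.sense();print(s['finger_gap']*95)
go([.50,.19,.24],.27,s)
E
```

```text
12.080155860458028
pos [ 0.5291 -0.0213  0.0704] ori [ 3.1413  0.0005 -0.6911] t 3.925 F [ 0.6216  0.282  -1.3103] gap 0.1271595353732424
shift [-0.262  -0.2403 -0.2826] turn [ 0.      0.0001 -0.153 ]
```

```bash
python3 - <<'E'
from h import *
go([.594,.208,.27],.28)
E
```

```text
pos [ 0.5291 -0.0213  0.0704] ori [ 3.1413  0.0005 -0.6911] t 3.925 F [ 0.6216  0.282  -1.3103] gap 0.1271595353732424
shift [-0.1604 -0.3633 -0.3326] turn [ 0.      0.0001 -0.1546]
```

Call:
send_rows([
  [[0, 0, -0.05], [0, 0, 0], -1],
  [[0, 0, -0.13], [0, 0, 0], -1],
  [[0, 0, -0.21], [0, 0, 0], -1],
  [[0, 0, -0.29], [0, 0, 0], -1],
  [[0, 0, -0.333], [0, 0, 0], -1],
  [[0, 0, -0.333], [0, 0, 0], -1],
])

```text
t: 4.68
position: [0.5306, -0.0215, 0.2733]
orientation: [-3.139, -0.005, -0.691]
force: [0.8, 0.7, -2.5]
finger_gap: 0.126
```

```bash
python3 - <<'E'
from h import *
go([.594,.208,.27],.28)
E
```

```text
pos [ 0.5306 -0.0215  0.2733] ori [-3.1387 -0.0047 -0.6912] t 4.675 F [ 0.8392  0.7465 -2.4501] gap 0.1260209898161026
shift [-0.1625 -0.362   0.0059] turn [-0.0001 -0.0009 -0.1546]
```

Call:
send_rows([
  [[-0.03, -0.07, 0], [0, 0, -0.028], -1],
  [[-0.065, -0.145, 0], [0, 0, -0.056], -1],
  [[-0.098, -0.217, 0], [0, 0, -0.084], -1],
  [[-0.13, -0.29, 0], [0, 0, -0.112], -1],
  [[-0.1625, -0.362, 0], [0, 0, -0.14], -1],
  [[-0.1625, -0.362, 0], [0, 0, -0.1546], -1],
  [[-0.1625, -0.362, 0], [0, 0, -0.1546], -1],
  [[-0.1625, -0.362, 0], [0, 0, -0.1546], -1],
])

```text
t: 5.68
position: [0.5922, 0.2076, 0.269]
orientation: [3.142, 0.002, 0.278]
force: [-0.3, -1.1, -1.5]
finger_gap: 0.123
```

```bash
python3 - <<'E'
from h import *
s=arm.sense();cv2.imwrite("pics/w4.png",arm.snapshot("wrist")[:,:,::-1])
np.savez("s4.npz",position=s['position'],orientation=s['orientation'])
go([.594,.208,.27],.28,s)
E
```

```text
pos [0.5922 0.2076 0.269 ] ori [3.1416 0.0022 0.2783] t 5.675 F [-0.2525 -1.0624 -1.5412] gap 0.12317991298279973
shift [ 0.0031  0.0003 -0.0016] turn [ 0.      0.0004 -0.0003]
```

View pics/w4.png

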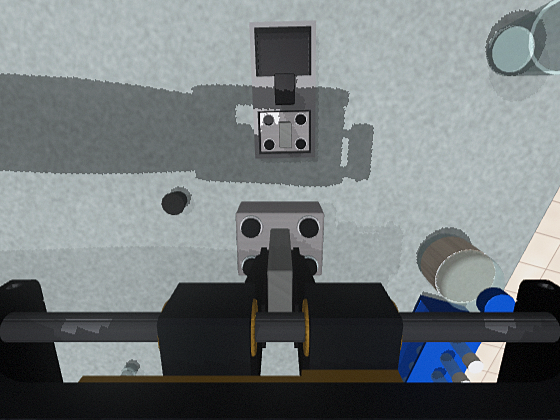

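Carrier spans about columns 250–317, rows 20–162; empty bay around (283,51), handle (285,88), mate (285,131). Zooming in to measure rim and caps.

```bash
python3 - <<'E'
from h import *
s=dict(np.load("s4.npz"));c=wcam(s)
a=cv2.imread("pics/w4.png"); x0,y0=240,14
z=cv2.resize(a[y0:164,x0:328],None,fx=4,fy=4,interpolation=cv2.INTER_CUBIC);cv2.imwrite("pics/w4z.png",z)
g=cv2.cvtColor(z,cv2.COLOR_BGR2GRAY); m=(g<45).astype('uint8')
n,l,st,ce=cv2.connectedComponentsWithStats(m)
for i in range(1,n):
    if st[i,4]>60:
        u=(ce[i]+.5)/4-.5+[x0,y0]; print(st[i],u,ray(c,u,.044))
E
```

```text
[  59   50  225  198 6805] [283.8332  37.2678] [0.553 0.36  0.044]
[ 67 109   6  15  74] [256.973   42.4797] [0.5273 0.3475 0.044 ]
[ 71 204   6  17  78] [257.9455  66.6603] [0.5343 0.3253 0.044 ]
[142 237  31   3  80] [278.6687  73.1344] [0.5573 0.3252 0.044 ]
[ 139  236   82  129 5045] [284.8565  95.4856] [0.57   0.3053 0.044 ]
[  73  384  210  175 3530] [286.4837 133.8668] [0.5832 0.2666 0.044 ]
[ 222  403   41   39 1233] [300.3022 119.0818] [0.5935 0.2862 0.044 ]
[101 435  28   9 130] [268.2135 123.5365] [0.5604 0.2718 0.044 ]
[ 224  501   39   38 1152] [300.3793 143.6105] [0.6015 0.2606 0.044 ]
[  97  504   39   39 1160] [268.8112 144.4125] [0.5672 0.2498 0.044 ]
```

View pics/w4z.png

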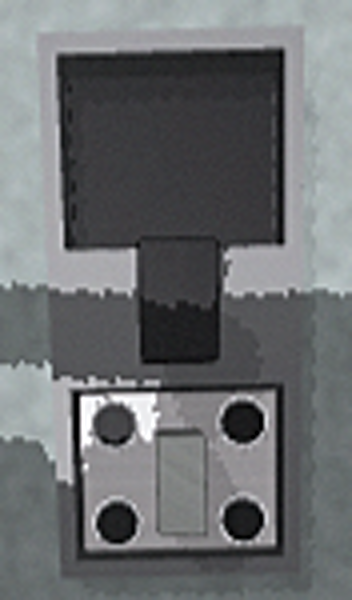

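```bash
cat > m4.py <<'E'
from h import *
def cvt(p,x0,y0,f): return (np.array(p)+.5)/f-.5+[x0,y0]
s=dict(np.load("s4.npz"));c=wcam(s)
f=lambda p,z: ray(c,cvt(p,240,14,4),z)[:2]
def rep(name,tl,tr,bl,br,z):
    A=[f(p,z) for p in (tl,tr,bl,br)]; ctr=np.mean(A,0); dx=(A[1]-A[0]+A[3]-A[2])/2; dy=(A[0]-A[2]+A[1]-A[3])/2
    print(name,ctr,"w",np.linalg.norm(dx),"yawx",np.arctan2(dx[1],dx[0]),"h",np.linalg.norm(dy),"yawy",np.arctan2(-dy[0],dy[1]))
    return ctr
b=rep("bay",(59,55),(283,49),(66,248),(285,243),.038)
o=rep("outer",(39,33),(302,27),(64,575),(308,570),.038)
mb=rep("matebay",(73,390),(282,384),(80,556),(284,553),.038)
cp=rep("caps",(114,424),(242.5,422),(116,522.5),(243.5,520),.044)
tab=rep("matetab",(157,432),(205,430),(158,533),(206,535),.098)
hd=rep("head",(138,238),(221,238),(141,360),(218,360),.110)
d=b-mb; print("dist",np.linalg.norm(d),"yaw",np.arctan2(-d[0],d[1]),"mid",(b+mb)/2)
d=b-cp; print("dist",np.linalg.norm(d),"yaw",np.arctan2(-d[0],d[1]))
E
python3 m4.py
```

```text
bay [0.5555 0.3479] w 0.05929423019611387 yawx 0.3011257356716737 h 0.04711214270011895 yawy 0.30757953538804794
outer [0.5686 0.3082] w 0.0700574488649463 yawx 0.29917121237683053 h 0.14096215986006755 yawy 0.313522532796316
matebay [0.5806 0.268 ] w 0.05908628982609754 yawx 0.30004337088424893 h 0.04660576953304744 yawy 0.3112192127239332
caps [0.5803 0.2681] w 0.036069569344808594 yawx 0.2962342440980496 h 0.02691926638194876 yawy 0.29889281045001015
matetab [0.5801 0.2686] w 0.011652092654515873 yawx 0.2782207981455339 h 0.024363548457589545 yawy 0.29385138307188885
head [0.5681 0.3077] w 0.01799730216053838 yawx 0.2788275027151857 h 0.025738851397604692 yawy 0.2833465575747399
dist 0.0837299099131341 yaw 0.30420742326413563 mid [0.5681 0.3079]
dist 0.08350394950953133 yaw 0.300901076909792
```

```bash
python3 - <<'E'
from h import *
a=cv2.imread("pics/w4.png"); x0,y0=228,192
z=cv2.resize(a[y0:290,x0:332],None,fx=6,fy=6,interpolation=cv2.INTER_CUBIC);cv2.imwrite("pics/w4b.png",z)
s=dict(np.load("s4.npz"));c=wcam(s)
g=cv2.cvtColor(z,cv2.COLOR_BGR2GRAY); m=(g<45).astype('uint8')
n,l,st,ce=cv2.connectedComponentsWithStats(m)
R=Ro.from_euler('xyz',s['orientation'])
for i in range(1,n):
    if st[i,4]>600:
        u=(ce[i]+.5)/6-.5+[x0,y0]; p=ray(c,u,s['position'][2]-.0344);print(st[i],u,p,R.inv().apply(p-s['position']))
E
```

```text
[   81   161   114   113 10061] [250.5326 227.6194] [0.5712 0.2163 0.2346] [-0.0177 -0.0141  0.0344]
[  429   160   114   114 10113] [308.475  227.6014] [0.6057 0.2262 0.2346] [ 0.0182 -0.0142  0.0344]
[  378   333   246   255 33058] [304.9016 273.0992] [0.6128 0.1959 0.2346] [0.0167 0.017  0.0344]
[    0   334   246   254 32900] [254.1109 273.163 ] [0.5813 0.1867 0.2346] [-0.0161  0.0171  0.0344]
```

View pics/w4b.png

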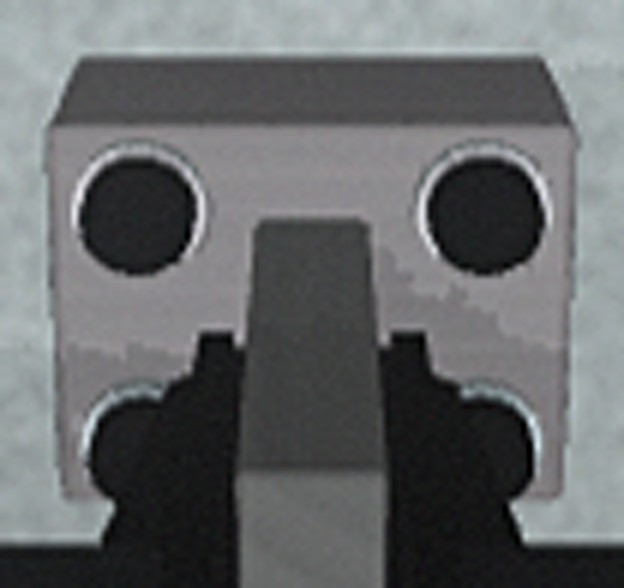

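Held block sits centred on the TCP (within 1 mm). Moving above the bay.

```bash
python3 - <<'E'
from h import *
go([.5555,.3477,.25],.302)
E
```

```text
pos [0.5924 0.2075 0.2696] ori [3.1416 0.0015 0.2783] t 5.725 F [ 0.795   0.0506 -1.8769] gap 0.12349504773863769
shift [ 0.0052 -0.2415  0.0326] turn [ 0.      0.0002 -0.0038]
```

Call:
send_rows([
  [[0.001, -0.06, 0], [0, 0, -0.002], -1],
  [[0.003, -0.13, 0], [0, 0, -0.0038], -1],
  [[0.004, -0.19, 0], [0, 0, -0.0038], -1],
  [[0.005, -0.2415, 0.03], [0, 0, -0.0038], -1],
  [[0.005, -0.2415, 0.1], [0, 0, -0.0038], -1],
  [[0.005, -0.2415, 0.18], [0, 0, -0.0038], -1],
  [[0.005, -0.2415, 0.235], [0, 0, -0.0038], -1],
  [[0.005, -0.2415, 0.235], [0, 0, -0.0038], -1],
  [[0.005, -0.2415, 0.235], [0, 0, -0.0038], -1],
])

```text
t: 6.85
position: [0.5566, 0.3484, 0.1315]
orientation: [-3.141, -0.003, 0.303]
force: [0.0, 0.5, -0.5]
finger_gap: 0.126
```

```bash
python3 - <<'E'
from h import *
s=arm.sense();w=arm.snapshot("wrist")[:,:,::-1];cv2.imwrite("pics/w5.png",w)
np.savez("s5.npz",position=s['position'],orientation=s['orientation'])
go([.5555,.3477,.115],.302,s)
cv2.imwrite("pics/w5z.png",cv2.resize(w[150:300,200:360],None,fx=4,fy=4,interpolation=cv2.INTER_CUBIC))
sc=arm.snapshot("scene")[:,:,::-1]
cv2.imwrite("pics/s5z.png",cv2.resize(sc[120:240,340:460],None,fx=5,fy=5,interpolation=cv2.INTER_CUBIC))
E
```

```text
pos [0.5566 0.3484 0.1315] ori [-3.1411 -0.0026  0.3031] t 6.85 F [ 0.0495  0.4641 -0.4854] gap 0.12560225145418577
shift [-0.0022  0.0005  0.0274] turn [-0.0001 -0.0004  0.0002]
```

View pics/w5z.png

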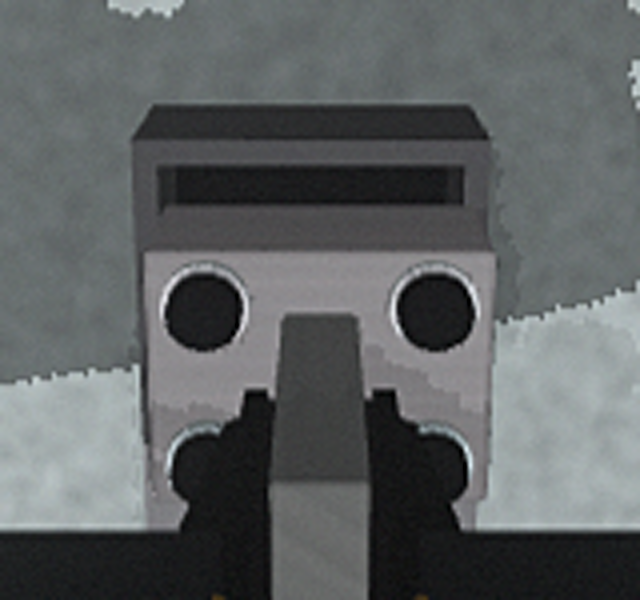

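View pics/s5z.png

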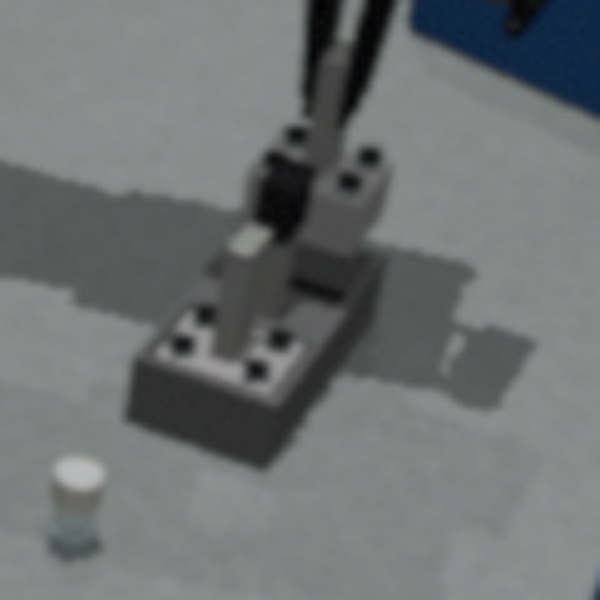

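```bash
python3 - <<'E'
from h import *
s=dict(np.load("s5.npz"));c=wcam(s);R=Ro.from_euler('xyz',s['orientation']);zz=s['position'][2]
f=lambda p,z: R.inv().apply(ray(c,(np.array(p)+.5)/4-.5+[200,150],z)-s['position'])
for n,p,z in [("bayL",(157,167),.038),("bayR",(463,167),.038),("outL",(133,140),.038),("outR",(489,140),.038),("capL",(204,312),zz-.0344),("capR",(436,312),zz-.0344),("blkL",(146,251),zz-.0404),("blkR",(493,251),zz-.0404)]: print(n,f(p,z))
E
```

```text
bayL [-0.0315 -0.0233  0.0934]
bayR [ 0.0283 -0.0233  0.0935]
outL [-0.036  -0.0287  0.0934]
outR [ 0.0332 -0.0287  0.0936]
capL [-0.0176 -0.0141  0.0344]
capR [ 0.0183 -0.0141  0.0345]
blkL [-0.027  -0.0222  0.0403]
blkR [ 0.0276 -0.0222  0.0405]
```

Call:
send_rows([
  [[-0.0027, 0.0012, 0.0], [0, 0, 0], -1],
  [[-0.0027, 0.0012, 0.0], [0, 0, 0], -1],
  [[-0.0027, 0.0012, 0.015], [0, 0, 0], -1],
  [[-0.0027, 0.0012, 0.03], [0, 0, 0], -1],
  [[-0.0027, 0.0012, 0.042], [0, 0, 0], -1],
  [[-0.0027, 0.0012, 0.052], [0, 0, 0], -1],
  [[-0.0027, 0.0012, 0.052], [0, 0, 0], -1],
])

```text
t: 7.82
position: [0.5538, 0.3469, 0.0974]
orientation: [3.141, 0.001, 0.304]
force: [0.7, 0.3, -2.6]
finger_gap: 0.124
```

```bash
python3 - <<'E'
from h import *
s=arm.sense();w=arm.snapshot("wrist")[:,:,::-1]
print(s['position'],s['force'],s['moment'])
cv2.imwrite("pics/w6z.png",cv2.resize(w[150:300,200:360],None,fx=4,fy=4,interpolation=cv2.INTER_CUBIC))
E
```

```text
[0.5538 0.3469 0.0974] [ 0.7054  0.3006 -2.5955] [ 0.0014 -0.1056 -0.0145]
```

View pics/w6z.png

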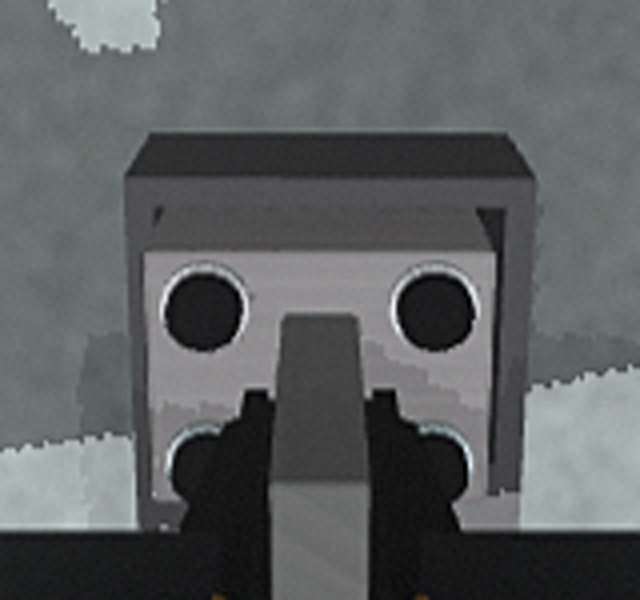

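```bash
python3 - <<'E'
from h import *
s=arm.sense();c=wcam(s);R=Ro.from_euler('xyz',s['orientation']);zz=s['position'][2]
print(s['position'],s['orientation'])
f=lambda p,z: R.inv().apply(ray(c,(np.array(p)+.5)/4-.5+[200,150],z)-s['position'])
for n,p,z in [("bayL",(155,207),.038),("bayR",(505,207),.038),("outL",(125,178),.038),("outR",(537,180),.038),("capL",(204,312),zz-.0344),("capR",(436,312),zz-.0344),("blkL",(146,251),zz-.0404),("blkR",(493,251),zz-.0404)]: print(n,f(p,z))
E
```

```text
[0.5541 0.347  0.098 ] [3.1415 0.0006 0.3041]
bayL [-0.0279 -0.0241  0.06  ]
bayR [ 0.032  -0.0241  0.06  ]
outL [-0.0328 -0.0292  0.06  ]
outR [ 0.0372 -0.0289  0.06  ]
capL [-0.0176 -0.0141  0.0344]
capR [ 0.0183 -0.0141  0.0344]
blkL [-0.027  -0.0221  0.0404]
blkR [ 0.0276 -0.0222  0.0404]
```

Call:
send_rows([
  [[0.0028, 0, 0.0], [0, 0, 0], -1],
  [[0.0028, 0, 0], [0, 0, 0], -1],
  [[0.0028, 0, 0], [0, 0, 0], -1],
])

```text
t: 8.25
position: [0.5559, 0.3477, 0.0987]
orientation: [-3.142, -0.0, 0.304]
force: [-0.4, 0.7, -1.9]
finger_gap: 0.125
```

```bash
python3 - <<'E'
from h import *
s=arm.sense();w=arm.snapshot("wrist")[:,:,::-1]
print(s['position'],s['orientation'],s['force'],s['moment'])
cv2.imwrite("pics/w7z.png",cv2.resize(w[150:300,200:360],None,fx=4,fy=4,interpolation=cv2.INTER_CUBIC))
E
```

```text
[0.5559 0.3477 0.0987] [-3.1415 -0.0004  0.3041] [-0.3516  0.747  -1.9439] [ 0.0172 -0.0944 -0.0861]
```

View pics/w7z.png

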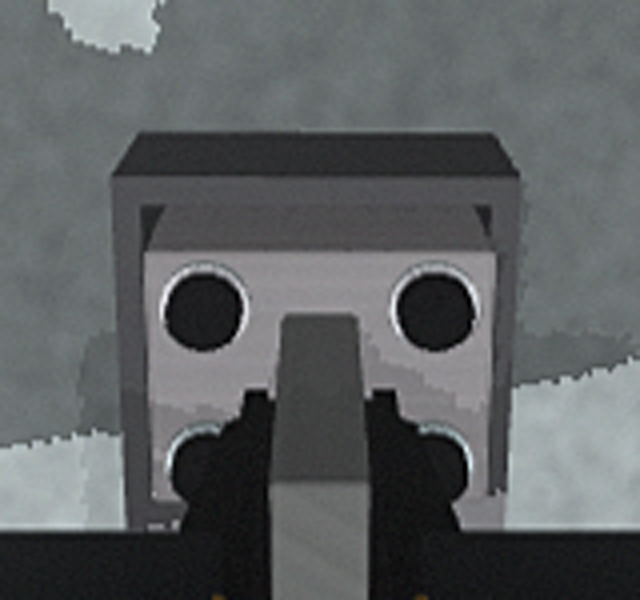

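Call:
send_rows([
  [[-0.0009, 0, 0.004], [0, 0, 0], -1],
  [[-0.0009, 0, 0.008], [0, 0, 0], -1],
  [[-0.0009, 0, 0.012], [0, 0, 0], -1],
  [[-0.0009, 0, 0.016], [0, 0, 0], -1],
  [[-0.0009, 0, 0.02], [0, 0, 0], -1],
  [[-0.0009, 0, 0.022], [0, 0, 0], -1],
], grip_force=55)

```text
t: 9.05
position: [0.5552, 0.3474, 0.0849]
orientation: [3.142, 0.0, 0.304]
force: [-0.6, -0.1, -0.9]
finger_gap: 0.126
```

Call:
send_rows([
  [[0, 0, 0.0015], [0, 0, 0], -1],
  [[0, 0, 0.003], [0, 0, 0], -1],
])

```text
t: 9.3
position: [0.5554, 0.3475, 0.0839]
orientation: [3.142, -0.0, 0.304]
force: [-1.3, -0.2, 3.1]
finger_gap: 0.123
```

Call:
send_rows([
  [[0, 0, 0.0015], [0, 0, 0], -1],
  [[0, 0, 0.003], [0, 0, 0], -1],
])

```text
t: 9.55
position: [0.5554, 0.3475, 0.0832]
orientation: [3.142, -0.0, 0.304]
force: [-3.6, -2.1, 7.1]
finger_gap: 0.124
```

Call:
send_rows([
  [[0, 0, 0.0015], [0, 0, 0], -1],
  [[0, 0, 0.003], [0, 0, 0], -1],
])

```text
t: 9.8
position: [0.5555, 0.3476, 0.0815]
orientation: [3.142, -0.0, 0.304]
force: [-3.3, -1.6, 6.2]
finger_gap: 0.125
```

Call:
send_rows([
  [[0, 0, 0.0015], [0, 0, 0], -1],
  [[0, 0, 0.003], [0, 0, 0], -1],
])

```text
t: 10.05
position: [0.5555, 0.3475, 0.0797]
orientation: [3.142, -0.0, 0.304]
force: [-3.6, -1.6, 6.5]
finger_gap: 0.124
```

Call:
send_rows([
  [[0, 0, 0.0015], [0, 0, 0], -1],
  [[0, 0, 0.003], [0, 0, 0], -1],
])

```text
t: 10.3
position: [0.5554, 0.3475, 0.0779]
orientation: [3.142, -0.0, 0.304]
force: [-3.3, -2.7, 6.3]
finger_gap: 0.123
```

Call:
send_rows([
  [[0, 0, 0.0015], [0, 0, 0], -1],
  [[0, 0, 0.003], [0, 0, 0], -1],
])

```text
t: 10.55
position: [0.5556, 0.3476, 0.0778]
orientation: [3.141, 0.0, 0.304]
force: [-6.8, -4.6, 15.6]
finger_gap: 0.125
```

Call:
send_rows([
  [[0, 0, 0.0015], [0, 0, 0], -1],
  [[0, 0, 0.002], [0, 0, 0], -1],
  [[0, 0, 0.002], [0, 0, 0], -1],
  [[0, 0, 0.002], [0, 0, 0], -1],
])

```text
t: 11.05
position: [0.5556, 0.3477, 0.0777]
orientation: [3.141, 0.0, 0.304]
force: [-7.8, -3.8, 17.0]
finger_gap: 0.122
```

```bash
python3 - <<'E'
from h import *
s=arm.sense();print(s['position'],s['force'],s['moment'])
w=arm.snapshot("wrist")[:,:,::-1]
cv2.imwrite("pics/w8z.png",cv2.resize(w[150:300,200:360],None,fx=4,fy=4,interpolation=cv2.INTER_CUBIC))
sc=arm.snapshot("scene")[:,:,::-1]
cv2.imwrite("pics/s8z.png",cv2.resize(sc[120:240,340:460],None,fx=5,fy=5,interpolation=cv2.INTER_CUBIC))
E
```

```text
[0.5556 0.3477 0.0777] [-7.8056 -3.8246 17.0057] [-1.0892  1.7751 -0.0184]
```

View pics/w8z.png

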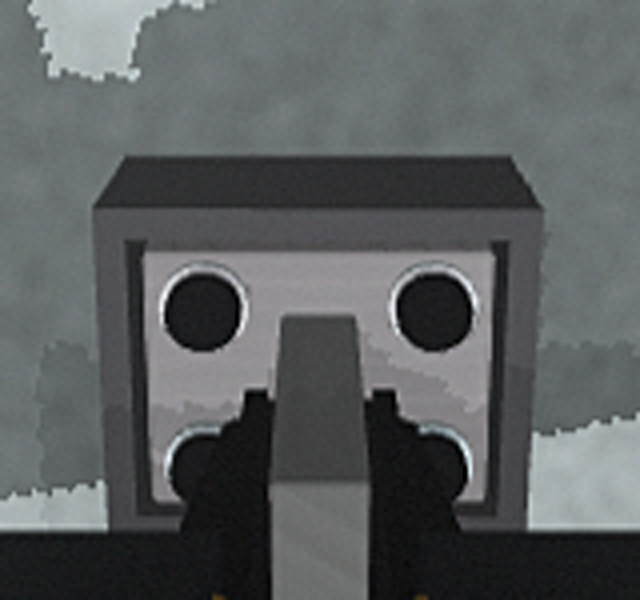

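View pics/s8z.png

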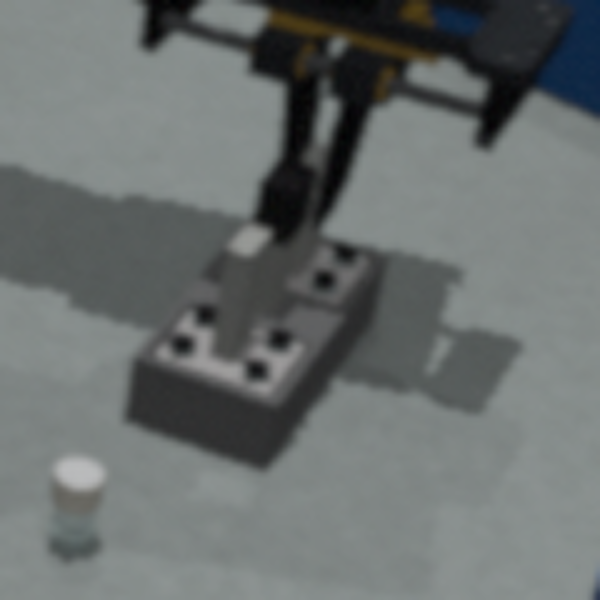

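Block looks flush with equal gaps all round, and it hit a hard stop at 17 N (sliding force was ~6 N). Easing off and releasing.

Call:
send_rows([
  [[0, 0, -0.004], [0, 0, 0], -1],
  [[0, 0, -0.004], [0, 0, 0], -1],
])

```text
t: 11.4
position: [0.5559, 0.3478, 0.0777]
orientation: [-3.141, -0.002, 0.304]
force: [-3.0, -1.8, 8.2]
finger_gap: 0.12
```

Call:
send_rows([
  [[0, 0, 0], [0, 0, 0], 0.2],
  [[0, 0, 0], [0, 0, 0], 0.2],
  [[0, 0, 0], [0, 0, 0], 0.2],
  [[0, 0, 0], [0, 0, 0], 0.2],
  [[0, 0, 0], [0, 0, 0], 0.2],
  [[0, 0, 0], [0, 0, 0], 0.2],
])

```text
t: 12.15
position: [0.5553, 0.3474, 0.0755]
orientation: [-3.142, 0.0, 0.304]
force: [-0.4, -0.4, -0.3]
finger_gap: 0.593
```

```bash
python3 - <<'E'
from h import *
s=arm.sense();print(s['finger_gap']*95); go([.5682,.308,.16],.302,s)
w=arm.snapshot("wrist")[:,:,::-1]
cv2.imwrite("pics/w9.png",w)
E
```

```text
56.30112818090985
pos [0.5553 0.3474 0.0755] ori [-3.1416  0.      0.3041] t 12.15 F [-0.3862 -0.3655 -0.2908] gap 0.5926434545358932
shift [ 0.0009  0.0692 -0.1408] turn [-0.      0.      0.0003]
```

View pics/w9.png

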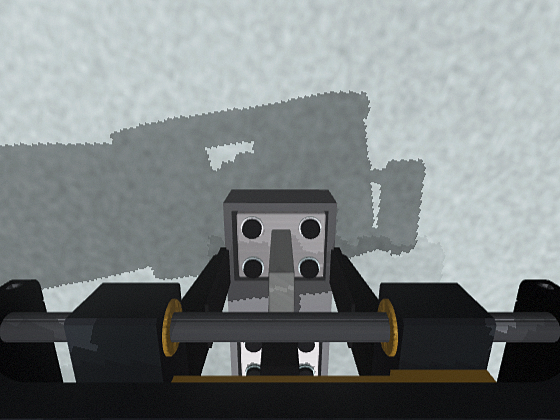

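Released: gap 56 mm, block still in its bay. Raising, then moving along to the handle.

Call:
send_rows([
  [[0, 0, -0.05], [0, 0, 0], 0.3],
  [[0, 0, -0.12], [0, 0, 0], 0.3],
  [[0, 0, -0.19], [0, 0, 0], 0.3],
  [[0, 0.07, -0.24], [0, 0, 0], 0.3],
  [[0.001, 0.15, -0.28], [0, 0, 0], 0.3],
  [[0.001, 0.22, -0.28], [0, 0, 0], 0.3],
  [[0.001, 0.22, -0.28], [0, 0, 0], 0.3],
  [[0.001, 0.22, -0.28], [0, 0, 0], 0.3],
])

```text
t: 13.2
position: [0.5951, 0.222, 0.2432]
orientation: [-3.141, 0.001, 0.304]
force: [-1.1, 0.6, 0.3]
finger_gap: 0.645
```

```bash
python3 - <<'E'
from h import *
s=arm.sense();np.savez("s10.npz",position=s['position'],orientation=s['orientation']);go([.5682,.308,.088],.302,s)
w=arm.snapshot("wrist")[:,:,::-1]
cv2.imwrite("pics/w10.png",w)
cv2.imwrite("pics/w10z.png",cv2.resize(w[20:200,220:340],None,fx=3,fy=3,interpolation=cv2.INTER_CUBIC))
E
```

```text
pos [0.5951 0.222  0.2432] ori [-3.141   0.0005  0.3038] t 13.2 F [-1.0914  0.5859  0.2892] gap 0.6449924134889089
shift [ 0.0003 -0.1501  0.2588] turn [-0.0001  0.0001  0.0003]
```

View pics/w10.png

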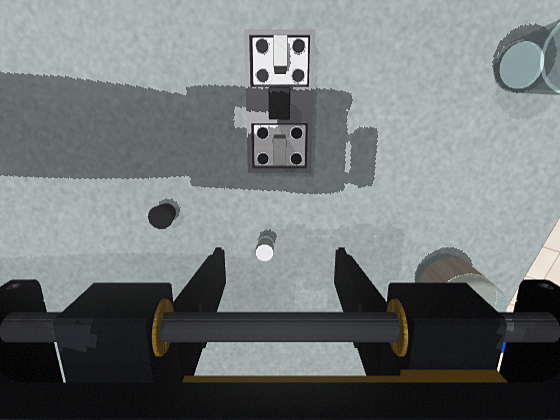

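View pics/w10z.png

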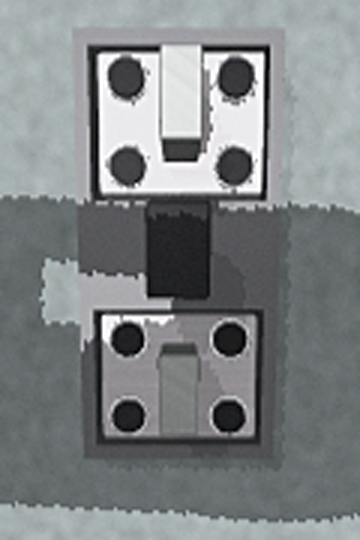

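```bash
python3 - <<'E'
from h import *
s=dict(np.load("s10.npz"));c=wcam(s)
f=lambda p,z: ray(c,(np.array(p)+.5)/3-.5+[220,20],z)[:2]
def rep(name,tl,tr,bl,br,z):
    A=[f(p,z) for p in (tl,tr,bl,br)]; ctr=np.mean(A,0); dx=(A[1]-A[0]+A[3]-A[2])/2; dy=(A[0]-A[2]+A[1]-A[3])/2
    print(name,ctr,"w",np.linalg.norm(dx),"yawx",np.arctan2(dx[1],dx[0]),"h",np.linalg.norm(dy),"yawy",np.arctan2(-dy[0],dy[1])); return ctr
a=cv2.imread("pics/w10z.png",0)
def cap(x,y):
    w=(a[y-26:y+27,x-26:x+27]<60).astype('uint8'); n,l,st,ce=cv2.connectedComponentsWithStats(w)
    i=1+np.argmax(st[1:,4]); return ce[i]+[x-26,y-26]
B=[cap(*p) for p in [(125,76),(236,76),(126,166),(235,165)]]; M=[cap(*p) for p in [(128,338),(230,338),(128,415),(230,414)]]
b=rep("blk",*B,.044);m=rep("mate",*M,.044)
rep("head",(147,202),(210,202),(149,297),(209,297),.11)
d=b-m;print(np.linalg.norm(d),(b+m)/2,np.arctan2(-d[0],d[1]))
E
```

```text
blk [0.5561 0.3478] w 0.03560448924335774 yawx 0.30648623029875843 h 0.02674161068664166 yawy 0.2998612246121534
mate [0.5803 0.2682] w 0.03587381698835283 yawx 0.30341723798963066 h 0.02691922300978214 yawy 0.30213547041808403
head [0.5681 0.3077] w 0.017166330284289887 yawx 0.30445723050367507 h 0.025164643061491476 yawy 0.3097583684421562
0.08318949832350463 [0.5682 0.308 ] 0.29632817394420385
```

Call:
send_rows([
  [[0, -0.075, 0.05], [0, 0, 0], 0.3],
  [[0, -0.15, 0.1], [0, 0, 0], 0.3],
  [[0, -0.15, 0.15], [0, 0, 0], 0.3],
  [[0, -0.15, 0.15], [0, 0, 0], 0.3],
  [[0, -0.15, 0.15], [0, 0, 0], 0.3],
])

```text
t: 13.88
position: [0.5687, 0.3082, 0.1547]
orientation: [-3.141, -0.001, 0.305]
force: [-0.0, 0.1, 1.0]
finger_gap: 0.648
```

```bash
python3 - <<'E'
from h import *
s=arm.sense();go([.5682,.308,.088],.303,s)
w=arm.snapshot("wrist")[:,:,::-1]
cv2.imwrite("pics/w11.png",w)
R=Ro.from_euler('xyz',[0,0,.302])
print(proj(wcam(s),[.5682,.308,.11]+R.apply([[0,0,0],[-.009,.013,0],[.009,.013,0]])))
E
```

```text
pos [0.5687 0.3082 0.1547] ori [-3.1414 -0.0012  0.3047] t 13.875 F [-0.0121  0.1166  1.0073] gap 0.6475620481492295
shift [-0.0011  0.0001  0.1111] turn [-0.     -0.0002  0.0003]
[[278.1436 242.6512]
 [264.3349 223.992 ]
 [292.0329 224.069 ]]
```

View pics/w11.png

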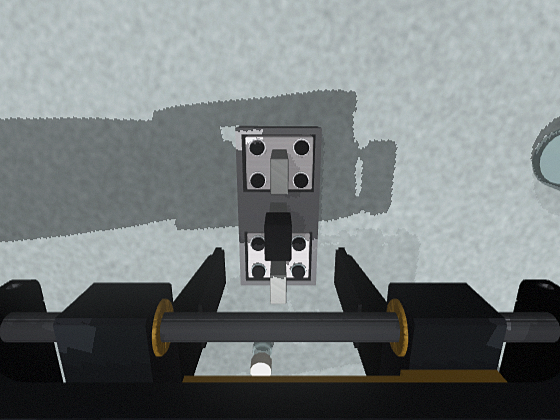

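The grip head sits at about (278,240) as predicted, centred between the fingers. Descending and gripping.

Call:
send_rows([
  [[-0.0007, 0, 0.04], [0, 0, 0], 0.3],
  [[-0.0007, 0, 0.08], [0, 0, 0], 0.3],
  [[-0.0007, 0, 0.111], [0, 0, 0], 0.3],
  [[-0.0007, 0, 0.111], [0, 0, 0], 0.3],
  [[-0.0007, 0, 0.111], [0, 0, 0], 0.3],
])

```text
t: 14.55
position: [0.5689, 0.3077, 0.0883]
orientation: [-3.141, -0.002, 0.304]
force: [0.3, 0.3, 0.6]
finger_gap: 0.649
```

Call:
send_rows([
  [[0, 0, 0], [0, 0, 0], -1],
  [[0, 0, 0], [0, 0, 0], -1],
  [[0, 0, 0], [0, 0, 0], -1],
  [[0, 0, 0], [0, 0, 0], -1],
  [[0, 0, 0], [0, 0, 0], -1],
  [[0, 0, 0], [0, 0, 0], -1],
  [[0, 0, 0], [0, 0, 0], -1],
  [[0, 0, 0], [0, 0, 0], -1],
], grip_force=50)

```text
t: 15.55
position: [0.5679, 0.3074, 0.087]
orientation: [-3.142, 0.0, 0.304]
force: [-2.1, -0.9, 1.0]
finger_gap: 0.188
```

```bash
python3 - <<'E'
from h import *
s=arm.sense();print(s['finger_gap']*95,s['position'],s['orientation'],s['force'],s['moment'])
E
```

```text
17.82548412075949 [0.5679 0.3074 0.087 ] [-3.1416  0.0003  0.3041] [-2.0931 -0.9271  1.0001] [-0.0315 -0.0152  0.0221]
```

Call:
send_rows([
  [[0, 0, -0.004], [0, 0, 0], -1],
  [[0, 0, -0.012], [0, 0, 0], -1],
  [[0, 0, -0.024], [0, 0, 0], -1],
  [[0, 0, -0.038], [0, 0, 0], -1],
  [[0, 0, -0.052], [0, 0, 0], -1],
  [[0, 0, -0.066], [0, 0, 0], -1],
  [[0, 0, -0.08], [0, 0, 0], -1],
  [[0, 0, -0.094], [0, 0, 0], -1],
  [[0, 0, -0.108], [0, 0, 0], -1],
  [[0, 0, -0.122], [0, 0, 0], -1],
])

```text
t: 16.8
position: [0.568, 0.3074, 0.1607]
orientation: [-3.142, 0.0, 0.304]
force: [0.4, 0.6, -7.4]
finger_gap: 0.189
```

Call:
send_rows([
  [[0, 0, -0.014], [0, 0, 0], -1],
  [[0, 0, -0.027], [0, 0, 0], -1],
  [[0, 0, -0.037], [0, 0, 0], -1],
  [[0, 0, -0.042], [0, 0, 0], -1],
  [[0, 0, -0.044], [0, 0, 0], -1],
  [[0, 0, -0.044], [0, 0, 0], -1],
  [[0, 0, -0.044], [0, 0, 0], -1],
  [[0, 0, -0.044], [0, 0, 0], -1],
  [[0, 0, -0.044], [0, 0, 0], -1],
])

```text
t: 17.92
position: [0.568, 0.3074, 0.1865]
orientation: [3.142, 0.0, 0.304]
force: [0.3, 0.1, -6.5]
finger_gap: 0.189
```

```bash
python3 - <<'E'
from h import *
s=arm.sense();print(s['finger_gap']*95,s['position'],s['orientation'],s['force'],s['moment'])
np.savez("s12.npz",position=s['position'],orientation=s['orientation'])
w=arm.snapshot("wrist")[:,:,::-1];cv2.imwrite("pics/w12.png",w)
sc=arm.snapshot("scene")[:,:,::-1];cv2.imwrite("pics/s12.png",sc)
cv2.imwrite("pics/s12z.png",cv2.resize(sc[90:220,330:460],None,fx=4.5,fy=4.5,interpolation=cv2.INTER_CUBIC))
E
```

```text
17.974582891190984 [0.568  0.3074 0.1865] [3.1416 0.0002 0.3041] [ 0.2982  0.0648 -6.4908] [ 0.03   -0.131   0.0098]
```

View pics/w12.png

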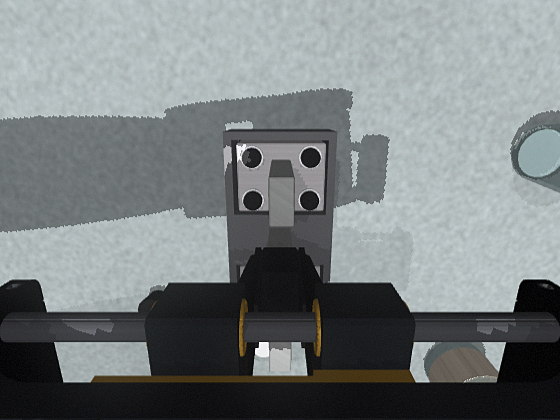

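View pics/s12.png

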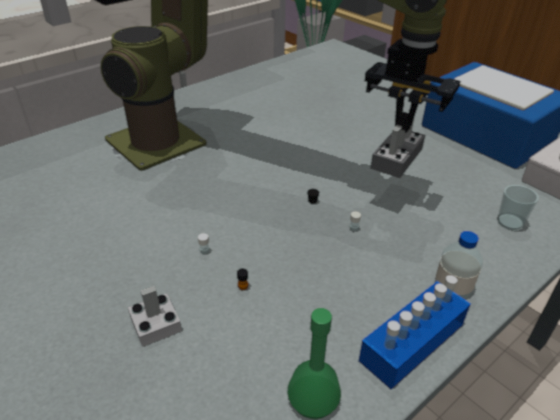

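View pics/s12z.png

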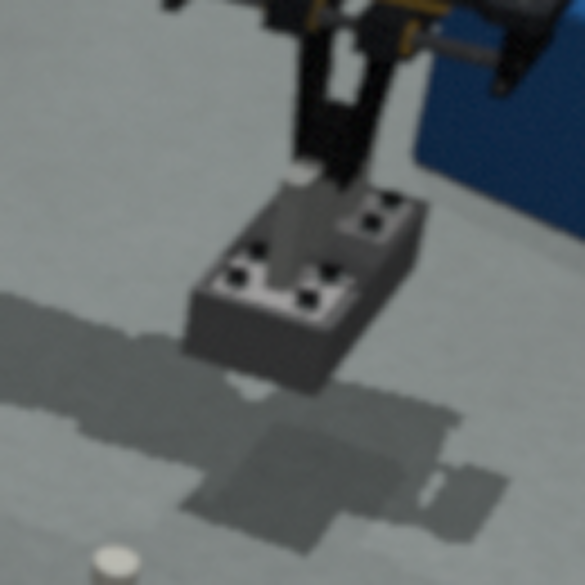

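```bash
python3 - <<'E'
from h import *
s=dict(np.load("s12.npz"));c=wcam(s);R=Ro.from_euler('xyz',[0,0,.303])
a=cv2.imread("pics/w12.png",0)
def cap(x,y):
    w=(a[y-13:y+14,x-13:x+14]<60).astype('uint8'); n,l,st,ce=cv2.connectedComponentsWithStats(w)
    i=1+np.argmax(st[1:,4]); return ce[i]+[x-13,y-13]
for p in [(253,158),(310,158),(253,200),(310,200)]: print(cap(*p))
for dz in (0,.005):
  print(proj(c,[.568,.3074,.0995+dz]+R.apply([[x,.0415+y,.044] for y in(.0135,-.0135) for x in (-.018,.018)])))
# before-grip frame comparison vs scene: mate & block caps in scene view
print(proj(cam("scene"),[.568,.3074,.0995]+R.apply([[x,y,.038] for y in(.071,-.071) for x in (-.035,.035)]))@np.diag([4.5,4.5])-np.array([330,90])*4.5)
E
```

```text
[253.3088 157.788 ]
[310.1846 157.4228]
[252.3333 200.2899]
[309.0954 200.1802]
[[249.6618 159.4105]
 [308.8844 159.5152]
 [250.7151 202.3333]
 [307.7047 202.4324]]
[[248.9333 160.5546]
 [309.5947 160.6618]
 [250.0393 204.4358]
 [308.36   204.5371]]
[[298.6427 168.5151]
 [429.0786 205.5913]
 [187.7066 291.6286]
 [326.7001 335.3414]]
```

```bash
python3 - <<'E'
from h import *
c=cam("scene")
b=np.array([(205,314),(182,345),(279,340),(257,371),(345,254),(323,280)])
a=np.array([(258,250),(236,276),(330,271),(308,298),(391,199),(371,221)])
A8=cv2.imread("pics/s8z.png",0);A12=cv2.imread("pics/s12z.png",0)
def ref(im,p):
    x,y=p;r=13;w=im[y-r:y+r+1,x-r:x+r+1].astype(float);t=w.min()+.5*(np.percentile(w,75)-w.min());m=(w<t).astype('uint8')
    n,l,st,ce=cv2.connectedComponentsWithStats(m); i=l[r,r] or 1+np.argmax(st[1:,4]); return ce[i]+[x-r,y-r]
for p,q in zip(b,a):
    u=(ref(A8,p)+.5)/5-.5+[340,120]; v=(ref(A12,q)+.5)/4.5-.5+[330,90]
    P=ray(c,u,.044); hs=np.linspace(.08,.12,401)
    pr=proj(c,[P+[0,0,h] for h in hs]); e=np.linalg.norm(pr-v,axis=1);k=e.argmin(); print(u,v,"lift",hs[k],"err px",e[k])
E
```

```text
[380.8557 182.4028] [386.9291 144.8766] lift 0.1004 err px 0.29500817087006254
[375.9233 188.4121] [382.1661 151.0323] lift 0.0995 err px 0.118743811826022
[395.5444 187.2726] [402.9763 149.5095] lift 0.1006 err px 0.11854952495194249
[390.7785 193.591 ] [397.9435 155.9314] lift 0.0996 err px 0.07872292105029403
[408.6045 170.1685] [416.445  133.8728] lift 0.0992 err px 0.278579650751323
[404.389 175.594] [412.1596 138.9729] lift 0.0993 err px 0.31043711098394977
```

Every cap rose 99–101 mm, so the carrier is level and both blocks came up with it. Settle, then hand in.

Call:
send_rows([
  [[0, 0, 0], [0, 0, 0], -1],
  [[0, 0, 0], [0, 0, 0], -1],
  [[0, 0, 0], [0, 0, 0], -1],
  [[0, 0, 0], [0, 0, 0], -1],
])

```text
t: 18.52
position: [0.568, 0.3074, 0.1866]
orientation: [-3.142, -0.0, 0.304]
force: [0.5, 0.1, -7.1]
finger_gap: 0.186
```

```bash
python3 - <<'E'
from h import *
s=arm.sense();print(s['t'],s['position'],s['orientation'],s['force'],s['finger_gap']*95,abs(s['joint_velocities']).max())
print(arm.sign_off())
E
```

```text
18.525 [0.568  0.3074 0.1866] [-3.1416 -0.      0.3041] [ 0.4638  0.0874 -7.0733] 17.71199954082387 0.00288934445698804
the job is handed in; nothing more can be done
None
```

I put the loose block into the empty bay and pressed it to a hard stop. The seat slid at about 6–7 N, and I pressed to about 17 N at the stop. I then gripped the handle across its 18 mm at 50 N, lifted the carrier about 10 cm, and handed in at 18.5 s with the arm still.

**Last checks:**
- **Lift and level:** the TCP rose 99.6 mm. In the scene camera, the caps of both blocks rose 99–101 mm, so the carrier is level to about 1 mm end to end.
- **Load:** the wrist force is about 7 N, which fits the carrier plus both blocks.
- **Flushness:** judged only from the pictures and the hard stop; the block looked level with the rim, with clear gaps to the walls.
- **Bystanders:** the larger block, vials and stopper look untouched; I did not measure them again.

**One check that disagreed:** after the lift, the wrist view put the loaded block's caps about 2 pixels from where I predicted. One cap was also biased by a shadow. That fits the calibration and pose noise, and the scene camera did not show a tilt.

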